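# Check the hardness of a wedge sole's heel

### The arm

A 7-joint arm with a two-finger parallel gripper is mounted at the origin on the work surface. World frame = base frame: x ahead of the robot, y to its left, z up, the work surface at z = 0. Lengths are in mm, angles in rad, forces in N, time in s.
With the tool pointing down it reaches from about 400 to 875 mm from the base axis. Payload 4.4 kg.
Tool frame: the origin (TCP) lies between the finger pads; the fingertips stand 11 mm ahead of it and the grasp point (between the pads) lies 8 mm behind it; y points along the fingers, x is the direction in which the jaws open and shut, and the axes are right-handed (so a half turn about y gives the same grasp; the last joint's range is limited). The gripper opens to 85 mm and grips with 20 to 120 N. Pads are 22 mm wide; open, the fingers measure 114 mm over their backs; the gripper's body (76 mm by 85 mm) begins 54 mm behind the grasp point. The pads swing forward as they close: fully open they stand 13 mm farther back than shut.
Start: joints at [-1.176, 0.628, 0.038, 1.517, -0.027, 0.996, -0.02], TCP at [289.011, 582.229, 209.913] pointing down, gripper open.
Joint ranges: [-3.06, 3.06], [-0.37, 2.12], [-1.25, 1.32], [0.18, 2.47], [-1.1, 4.24], [0.23, 1.98], [-2.94, 2.94]. Speed limits (rad/s): [2.57, 2.57, 3.14, 3.14, 3.14, 3.14, 3.14].

### API

Orientations are given as [roll, pitch, yaw] about the fixed x, y, z axes, in that order (R = Rz(yaw) Ry(pitch) Rx(roll)).
In Python, from cell import * gives the robot as it stands.
- The arm moves only by the shell command python3 -m jog 'ROWS'. ROWS is JSON, a list of rows, each an object of numbers: "x", "y", "z": the shift along the tool's x, y, z in mm; "ax", "ay", "az": the turn, a rotation vector about the tool's x, y, z in rad; "grip": the finger opening in mm, from 0 to 85.4. In form: [{"x": .., "y": .., "z": .., "ax": .., "ay": .., "az": .., "grip": ..}, ...]. A call has 1 to 5 rows; each row is the pose to reach, as a shift and turn from the pose commanded when the call began, along the tool's axes at that moment; what a row does not reach only later rows make up. A row lasts 1/10 s, in which the tool goes at most 50 mm and 8.59 degrees, less where a joint would pass 70% of its speed; a pose out of reach is approached as far as the arm can. A call with a gripper value outside its range is refused whole. The fingers move at their own pace and stop on an object; the grip force is fixed at half the most. Time passes only in rows, so rows that repeat a pose let the fingers close. It gives the time, the measured TCP pose, the force and the opening at its end, in the units of the state.
- read_state(): the state, without advancing time (a new reading comes with each control period).
- get_image(name): name is "side" or "top"; returns a dict with "color" (480x640x3 uint8, red, green, blue), "vfov" (degrees; the focal length in pixels is half the picture's height over the tangent of half this angle, whatever the lens; pixels are square), "cx", "cy" (the principal point, pixels), "camera_from_world" (4x4, takes a point from world to camera coordinates). Camera axes: x right, y down, z forward; pixel columns grow to the right and rows downward; lengths in mm; the calibration is good to about 2 mm. A picture is of the moment at which its call begins. There is no depth.
- finish_job(): hands the job in, once; it reports no verdict.
The state is a dict: "clock": time; "qpos": joint angles; "qd": joint speeds; "tau": joint torques, N m; "eef_pos": TCP position; "tool_rot": TCP orientation; "force": force on the tool from outside, world axes, zero at the start; "torque": the same for the moment, N m; "width": finger opening in mm.
Only numpy, scipy, OpenCV 4.12 (cv2) and the standard library are available. Lean on these libraries where they do the work, as an engineer would, in place of code of your own. Each camera call takes 0.05 s, during which the arm holds its last target.

### The job

Take the hardness gauge out of its dock and first check it on the rubber test block: press its foot down upright inside the white ring for about a second, then lift it off. Then set the foot inside the white ring on the heel slope of the slate-blue wedge sole, gauge square to the sloping surface, press lightly so that the sprung foot goes in about half of its travel, and finish while holding it there, still gripped and pressed. Do not shift the sole or disturb the other things on the bench.

Things in the scene. Friction and masses are not known exactly. Their poses are not given: they have to be found in the camera images.
- gauge: Hardness gauge, 0.2 kg, upright in its dock. Origin: centre of its foot's face, spring relaxed; +z up its axis. Housing 28 mm thick (x), 60 mm wide (y), z = 36 to 140 mm: light grey (display on -x), then an orange line and a black grip zone z = 100 to 140 mm: grasp there across the 28 mm, z about 118 mm. Below: 22 mm neck (z 20 to 36 mm), thin sprung stem, foot disc 18 mm across, 8 mm thick.
- gauge_tip (a point): Centre of the foot's flat face, the surface that is pressed on the work; it moves with the sprung foot.
- gauge_foot (a joint): How far the sprung foot is pushed into the gauge, in m: 0 = relaxed, 0.008 = hard stop. It starts to move at 4 N and takes 0.8 N more for each mm (about 7 N at 4 mm, 10.4 N at the stop).
- dock: Black dock of the gauge, fixed, 110 mm (x) by 86 mm (y). Origin: centre of its underside; same yaw as the gauge. The housing rests on its top, 55 mm up, inside a rim 10 mm higher (2 mm play); neck and foot hang in a 30 mm square well in its middle. The gauge comes out straight up: lift it at least 50 mm.
- test_block: Reference block, fixed: aluminium tray 86 mm (x) by 76 mm (y) by 8 mm with a dark red rubber disc 60 mm in diameter whose level top is 22 mm above the bench. Origin: centre of its underside. Dock and test block may change sides.
- block_mark (a point): Centre of the white ring (34 mm inside diameter) painted on the rubber disc's top.
- sole: Loose slate-blue wedge sole with brown outsole, 0.22 kg, 250 mm long, 64 mm wide at the heel, 83 mm at the ball, lying level on a 3 mm teal mat. Origin: in its underside, straight below the marked spot, 38 mm from the back of the heel; +x to the toe, +z up. Its top falls from 54 mm at the back of the heel to 17 mm at x = 112 mm (14 degrees, down towards the toe), then is level.
- heel_mark (a point): Centre of the white ring (34 mm inside diameter) painted on the heel slope, 44.5 mm above the sole's underside. Its +z is the normal of the slope, leaning 14 degrees (0.244 rad) from vertical towards the toe; its x points down the slope to the toe.
- mate_sole: The other, unmarked sole of the pair, on the right of the bench. Leave it alone.
- hammer: Hammer, 260 mm long, left rear. Leave it alone.
- tin: Tin with a yellow label, 110 mm high, to the right. Leave it alone.
- clicker_die: Round steel cutting die, 90 mm across, 32 mm high, left of the mat. Leave it alone.
Things that resemble listed ones, but are neither listed nor needed, are in the scene too. Leave any pink or turquoise look-alike of the test_block alone.

How it is judged:
By the outcome, as a careful person would: the job done as asked, in the order asked, and still so for the second after the job is handed in, while the arm keeps its last pose, push and grip.
It also fails if it takes over 45 s, if anything falls off the work surface, if the arm or the gripper's body presses on something with over 40 N, if the wrist force passes 120 N, or if a joint passes its speed limit or range.

## Working session

There is one attempt and no reset: what is moved stays moved. The work goes in short steps, Python scripts to look and compute and a shell command to move; the robot and the scene stay as the last step left them, time stands still between calls to the robot, and variables do not carry over. Pictures are saved under pics/ and viewed, and the job is handed in when it is done.

```bash
ls; mkdir -p pics; cat > h.py <<'E'
from cell import *
import numpy as np, cv2
from scipy.spatial.transform import Rotation as R
def snap(n,fn):
    d=get_image(n); cv2.imwrite('pics/'+fn+'.png',cv2.cvtColor(d['color'],cv2.COLOR_RGB2BGR)); np.save('pics/'+fn+'.npy',d,allow_pickle=True); return d
def load(fn): return np.load('pics/'+fn+'.npy',allow_pickle=True).item()
def ray(d,u,v):
    f=240/np.tan(np.radians(d['vfov'])/2); M=np.array(d['camera_from_world'])
    r=np.array([(u-d['cx'])/f,(v-d['cy'])/f,1.]); Rt=M[:3,:3].T
    return -Rt@M[:3,3], Rt@r
def onz(d,u,v,z):
    o,r=ray(d,u,v); return o+r*(z-o[2])/r[2]
def proj(d,p):
    f=240/np.tan(np.radians(d['vfov'])/2); M=np.array(d['camera_from_world'])
    c=M[:3,:3]@np.array(p,float)+M[:3,3]; return np.array([f*c[0]/c[2]+d['cx'],f*c[1]/c[2]+d['cy']])
E
python3 - <<'E'
from h import *
for n in('side','top'):
    d=snap(n,n+'0'); print(d['vfov'],d['cx'],d['cy'],ray(d,320,240))
print(read_state())
E
```

```text
pics
46.77316343154437 324.3367691007574 237.6920361256433 (array([  -54.33752369, -1095.54226897,  1043.35503279]), array([ 0.34643881,  0.66885391, -0.657794  ]))
47.64323208640777 323.0441032746076 245.67983323675384 (array([ 163.38504811, -144.97995779, 1774.8934908 ]), array([ 0.18532358,  0.02671692, -0.98238583]))
{'clock': 0.1, 'qpos': array([-1.1758164 ,  0.62926138,  0.03842295,  1.51823669, -0.02697438,
        0.99631304, -0.01999132]), 'qd': array([ 0.00029297, -0.00159708,  0.00085031, -0.00320283, -0.0008879 ,
       -0.00025763, -0.00079632]), 'tau': array([ 2.59915920e-03, -5.64527249e+01,  1.23062935e+00, -1.93971938e+01,
        1.13719970e-02,  5.46584386e-03,  2.18222402e-05]), 'eef_pos': array([288.72815636, 581.7010084 , 209.08568089]), 'tool_rot': array([-1.57082194,  0.00170089,  1.11005735]), 'force': array([-0.03366931, -0.09213693,  0.13306474]), 'torque': array([-0.04325524, -0.01106857,  0.04189403]), 'width': 85.55541759683135}
```

```bash
python3 -m jog --help | head -20
```

```text
invalid input: not JSON, or not a number
```

View pics/side0.png

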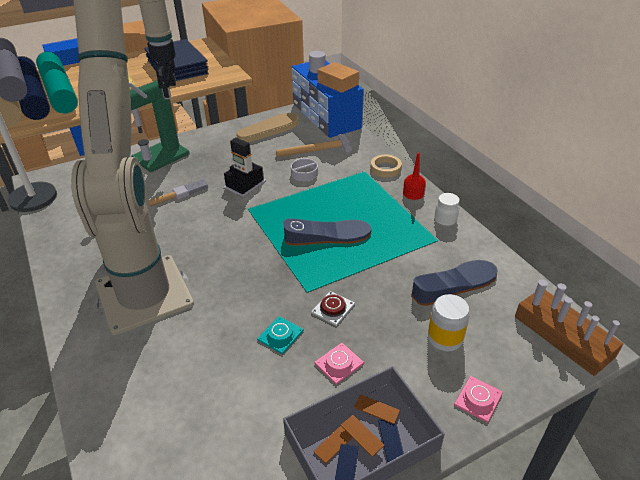

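View pics/top0.png

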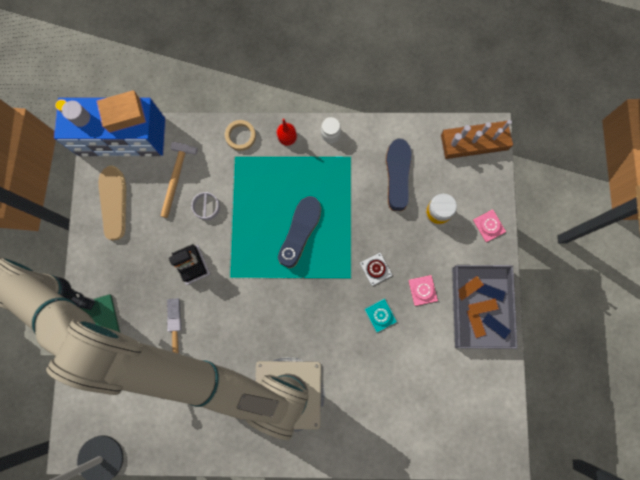

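Candidates:
- **Test block:** the aluminium tray with the dark red disc at side (333,305) / top (376,268). Its look-alikes are turquoise at side (281,334) and pink at side (339,362) and (479,397).
- **Sole:** the ringed one on the mat at side (297,226), with the mate at (455,282).
- **Gauge:** only one, at side (241,155).

Next I'll check these in close crops.

```bash
python3 - <<'E'
from h import *
s=load('side0')['color'];t=load('top0')['color']
def cr(im,u,v,w,k): 
    return cv2.resize(im[v-w:v+w,u-w:u+w],(k,k),interpolation=cv2.INTER_CUBIC)
a=np.hstack([cr(s,243,165,32,390),cr(t,188,262,25,390)])
cv2.imwrite('pics/c1.png',a[:,:,::-1])
b=np.hstack([cr(s,333,305,25,260),cr(t,376,268,20,260),cr(s,297,228,20,260)]);
cv2.imwrite('pics/c2.png',b[:,:,::-1])
E
```

```text
(no output)
```

View pics/c1.png

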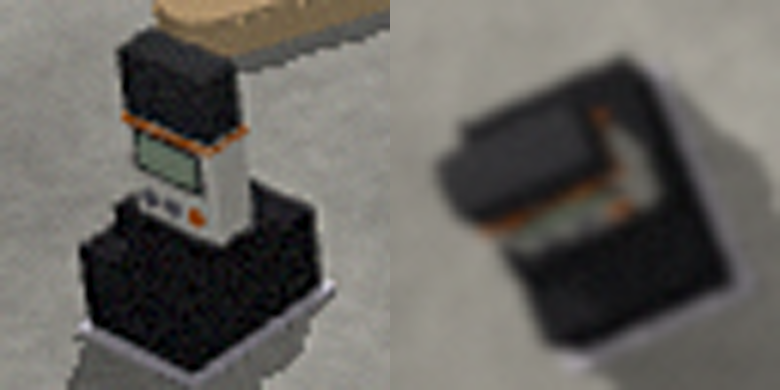

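View pics/c2.png

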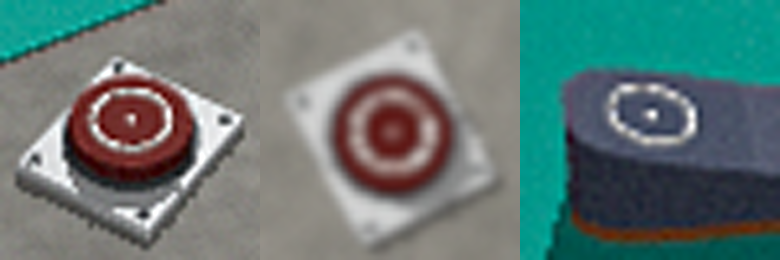

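```bash
python3 - <<'E'
from h import *
s=load('side0');t=load('top0')
P=[(119,47),(150,29),(242,66),(210,84)]
W=[]
for p in P:
    w=onz(s,211+p[0]/6.094-.5+.08,133+p[1]/6.094-.5+.08,159);W.append(w);print(np.round(w,1))
W=np.array(W);print('c',W.mean(0),[np.linalg.norm(W[i]-W[i-1]) for i in range(4)])
# orange line (z=19+100=119) side: left, corner
for p in [(122,116),(207,150),(245,130)]:
    print('or',np.round(onz(s,211+p[0]/6.094-.42,133+p[1]/6.094-.42,119),1))
P=[(75,125),(193,95),(222,160),(85,215)]
for p in P: print('top159',np.round(onz(t,163+p[0]/7.8-.44,237+p[1]/7.8-.44,159),1))
# dock base outline: side plate
for p in [(80,328),(196,380),(335,288)]: print('dock side z0',np.round(onz(s,211+p[0]/6.094-.42,133+p[1]/6.094-.42,3),1))
for p in [(170,365),(357,285),(255,65)]: print('dock top z0',np.round(onz(t,163+p[0]/7.8-.44,237+p[1]/7.8-.44,3),1))
# ring centres
print('block side',onz(s,308+130/5.2-.4,280+119/5.2-.4,22),'top',onz(t,356+(392-260)/6.5-.4,248+131/6.5-.4,22))
print('heel side',onz(s,277+(652-520)/6.5-.4,208+114/6.5-.4,47.5))
def white(d,u,v,r):
    im=d['color'][v-r:v+r,u-r:u+r].astype(int); m=(im.min(2)>125)&(im.max(2)-im.min(2)<70)
    n,l,st,c=cv2.connectedComponentsWithStats(m.astype(np.uint8)); 
    for i in range(1,n):
        ys,xs=np.where(l==i); print(st[i][4],st[i][:4],(xs.min()+xs.max())/2+u-r,(ys.min()+ys.max())/2+v-r,c[i]+[u-r,v-r])
print('heel t');white(t,289,253,9)
print('heel s');white(s,297,226,10)
print('blk t');white(t,376,268,7)
print('blk s');white(s,333,303,10)
E
```

```text
[388.6 346.1 159. ]
[408.6 354.8 159. ]
[435.6 299.1 159. ]
[415.2 291.1 159. ]
c [412.0057086  322.77126738 159.        ] [np.float64(61.09046093192213), np.float64(21.908205400399375), np.float64(61.944800149396066), np.float64(21.891045309357146)]
or [385.5 347.  119. ]
or [411.3 296.2 119. ]
or [435.3 304.2 119. ]
top159 [427.3 346.6 159. ]
top159 [439.3 301.2 159. ]
top159 [413.8 288.5 159. ]
top159 [392.  340.7 159. ]
dock side z0 [345.7 342.9   3. ]
dock side z0 [381.9 270.3   3. ]
dock side z0 [478.3 311.2   3. ]
dock top z0 [350.5 347.9   3. ]
dock top z0 [384.9 270.3   3. ]
dock top z0 [479.1 318.4   3. ]
block side [ 400.32822733 -279.74512068   22.        ] top [ 403.26042361 -279.72222279   22.        ]
heel side [443.10696535   4.63867665  47.5       ]
heel t
57 [ 2  4 13 11] 288.0 253.0 [288.03508772 252.59649123]
heel s
40 [ 3  5 14  9] 296.5 225.0 [296.725 225.175]
3 [9 9 2 2] 296.5 225.5 [296.66666667 225.33333333]
blk t
1 [0 0 1 1] 369.0 261.0 [369. 261.]
3 [6 1 3 1] 376.0 262.0 [376. 262.]
1 [13  0  1  1] 382.0 261.0 [382. 261.]
14 [ 1  2  4 10] 371.5 267.5 [371.14285714 267.71428571]
20 [5 5 9 8] 378.0 269.5 [379.65 270.3 ]
blk s
44 [ 0  0 20  5] 332.5 295.0 [331.43181818 294.27272727]
7 [2 5 4 5] 326.5 300.0 [326.57142857 300.14285714]
42 [ 2  4 16 12] 332.5 302.5 [333.97619048 303.07142857]
3 [9 9 2 2] 332.5 302.5 [332.66666667 302.33333333]
```

```bash
python3 - <<'E'
from h import *
s=load('side0');t=load('top0')
def tri(a,b):
    a=(211+a[0]/6.094-.42,133+a[1]/6.094-.42); b=(163+b[0]/7.8-.44,237+b[1]/7.8-.44)
    A=np.zeros((3,3));B=np.zeros(3);ls=[]
    for d,p in((s,a),(t,b)):
        o,r=ray(d,*p); r/=np.linalg.norm(r);M=np.eye(3)-np.outer(r,r);A+=M;B+=M@o;ls.append((o,M))
    x=np.linalg.solve(A,B);print(np.round(x,1),[round(float(np.linalg.norm(M@(x-o))),1) for o,M in ls])
tri((210,84),(222,160)); tri((119,47),(85,215)); tri((207,150),(230,180));tri((122,116),(95,232))
print('dock');tri((80,328),(170,365));tri((196,380),(357,285));tri((335,288),(255,65))
def show(c,yaw,fn):
    o=[]
    for d,u,v,w in((s,243,165,32),(t,188,262,25)):
        k=390/(2*w);im=cv2.resize(d['color'][v-w:v+w,u-w:u+w],(390,390),interpolation=cv2.INTER_CUBIC)
        for hx,hy,z,col,cc in((14,30,159,(0,255,0),c),(14,30,119,(255,255,0),c),(55,43,0,(255,0,0),c),(55,43,65,(0,0,255),c)):
            q=[]
            for a,b in((-1,-1),(1,-1),(1,1),(-1,1)):
                p=np.array([cc[0]+np.cos(yaw)*a*hx-np.sin(yaw)*b*hy,cc[1]+np.sin(yaw)*a*hx+np.cos(yaw)*b*hy,z])
                q.append((proj(d,p)-[u-w,v-w]+.5)*k)
            cv2.polylines(im,[np.int32(np.round(q))],True,col,1)
        o.append(im)
    cv2.imwrite('pics/'+fn+'.png',np.hstack(o)[:,:,::-1])
show((414.5,327),np.radians(26),'ov1')
E
```

```text
[413.8 287.9 161.1] [0.3, 0.3]
[389.2 340.3 162.3] [2.4, 2.4]
[411.6 295.7 119.3] [0.4, 0.4]
[388.8 349.5 117.1] [2.4, 2.4]
dock
[349.4 349.8  -2.2] [1.7, 1.7]
[383.6 270.8   2.4] [1.4, 1.4]
[480.8 319.8  -3.3] [0.7, 0.7]
```

View pics/ov1.png

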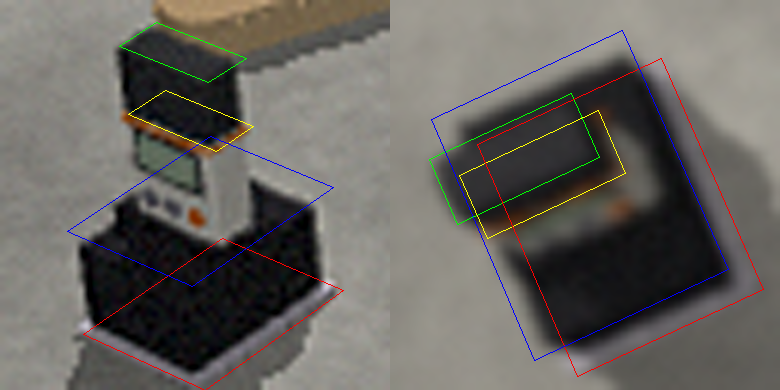

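The test block, sole and gauge choices are confirmed by the crops. The gauge is at about (412.5, 325.5) with yaw 26°, and the overlay sits within about 1 px.

```bash
cat >> h.py <<'E'
def rotof(s): return R.from_euler('xyz',s['tool_rot'])
def togo(p,Rt):
    s=read_state();C=rotof(s)
    d=C.inv().apply(np.array(p)-s['eef_pos']); a=(C.inv()*Rt).as_rotvec()
    print('clk',round(s['clock'],2),'pos',np.round(s['eef_pos'],1),'rot',np.round(s['tool_rot'],4),'w',round(s['width'],1),'F',np.round(s['force'],1))
    print('GO xyz',np.round(d,1),'a',np.round(a,3))
def down(yaw): return R.from_euler('xyz',[-np.pi/2,0,yaw])
E
python3 -c "
from h import *
togo([412.5,325.5,230],down(.454))"
```

```text
clk 0.1 pos [288.7 581.7 209.1] rot [-1.5708  0.0017  1.1101] w 85.6 F [-0.  -0.1  0.1]
GO xyz [-174.5  -20.6 -224.8] a [ 0.001  0.656 -0.002]
```

```bash
G='{"x":-174.5,"y":-20.6,"z":-224.8,"ay":0.656,"grip":85}'; python3 -m jog '[{"x":-174.5,"y":-20.6,"z":-224.8,"ay":0.656,"grip":85},{"x":-174.5,"y":-20.6,"z":-224.8,"ay":0.656,"grip":85},{"x":-174.5,"y":-20.6,"z":-224.8,"ay":0.656,"grip":85},{"x":-174.5,"y":-20.6,"z":-224.8,"ay":0.656,"grip":85},{"x":-174.5,"y":-20.6,"z":-224.8,"ay":0.656,"grip":85}]'
python3 -c "
from h import *
togo([412.5,325.5,230],down(.454))"
```

```text
clk 0.1 pos [288.7 581.7 209.1] rot [-1.5708  0.0017  1.1101] w 85.6 F [-0.  -0.1  0.1]
GO xyz [-174.5  -20.6 -224.8] a [ 0.001  0.656 -0.002]$[0]: bad value
```

```bash
python3 -m jog '[{"x":-50,"y":-5,"z":-65,"ay":0.2,"grip":85},{"x":-100,"y":-10,"z":-130,"ay":0.4,"grip":85},{"x":-150,"y":-20,"z":-195,"ay":0.6,"grip":85},{"x":-174,"y":-20,"z":-225,"ay":0.656,"grip":85},{"x":-174,"y":-20,"z":-225,"ay":0.656,"grip":85}]'
```

```text
$[0]: bad value
```

```bash
python3 -m jog '[{"x":-25,"y":0,"z":-30,"ax":0,"ay":0.1,"az":0,"grip":85}]'
```

```text
clock: 0.2
eef_pos: [300.5, 551.0, 208.9]
tool_rot: [-1.566, -0.001, 1.016]
force: [0.5, 0.1, 0.1]
width: 85.1
```

```bash
python3 -c "
from h import *
togo([412.5,325.5,230],down(.454))"
```

```text
clk 0.2 pos [300.5 551.  208.9] rot [-1.5661e+00 -1.5000e-03  1.0158e+00] w 85.1 F [0.5 0.1 0.1]
GO xyz [-132.6  -22.3 -213.9] a [-0.005  0.562  0.   ]
```

```bash
python3 -m jog '[{"x":-133,"y":-22,"z":-214,"ax":0,"ay":0.56,"az":0,"grip":85},{"x":-133,"y":-22,"z":-214,"ax":0,"ay":0.56,"az":0,"grip":85},{"x":-133,"y":-22,"z":-214,"ax":0,"ay":0.56,"az":0,"grip":85},{"x":-133,"y":-22,"z":-214,"ax":0,"ay":0.56,"az":0,"grip":85},{"x":-133,"y":-22,"z":-214,"ax":0,"ay":0.56,"az":0,"grip":85}]'
```

```text
clock: 0.7
eef_pos: [414.3, 320.7, 231.6]
tool_rot: [-1.571, 0.0, 0.448]
force: [1.8, -0.2, 0.0]
width: 85.1
```

```bash
python3 -c "
from h import *
togo([412.5,325.5,230],down(.454))"
```

```text
clk 0.7 pos [414.3 320.7 231.6] rot [-1.5712e+00  4.0000e-04  4.4790e-01] w 85.1 F [ 1.8 -0.2  0. ]
GO xyz [0.5 1.6 5.1] a [ 0.    -0.006 -0.   ]
```

```bash
python3 -m jog '[{"x":0,"y":20,"z":4,"ax":0,"ay":0,"az":0,"grip":85},{"x":0,"y":40,"z":4,"ax":0,"ay":-0.005,"az":0,"grip":85},{"x":0,"y":52,"z":4,"ax":0,"ay":-0.005,"az":0,"grip":85},{"x":0,"y":52,"z":4,"ax":0,"ay":-0.005,"az":0,"grip":85}]'
python3 - <<'E'
from h import *
d=snap('side','side1'); 
c=cv2.resize(d['color'][60:220,150:330],(720,640))[:600]; t=snap('top','top1')
u,v,w=188,262,40
cv2.imwrite('pics/s1.png',np.hstack([cv2.resize(d['color'][90:210,180:300],(400,400),interpolation=2),cv2.resize(t['color'][v-w:v+w,u-w:u+w],(400,400),interpolation=2)])[:,:,::-1])
togo([412.5,325.5,129],down(.454))
E
```

```text
clock: 1.1
eef_pos: [411.0, 325.6, 178.0]
tool_rot: [-1.572, 0.004, 0.455]
force: [-0.5, 0.0, -0.5]
width: 85.3
clk 1.2 pos [412.2 326.6 179.7] rot [-1.5709e+00  2.0000e-04  4.5550e-01] w 85.1 F [ 0.3 -0.4  0.5]
GO xyz [-0.2 50.7 -1.1] a [ 0.     0.002 -0.   ]
```

View pics/s1.png

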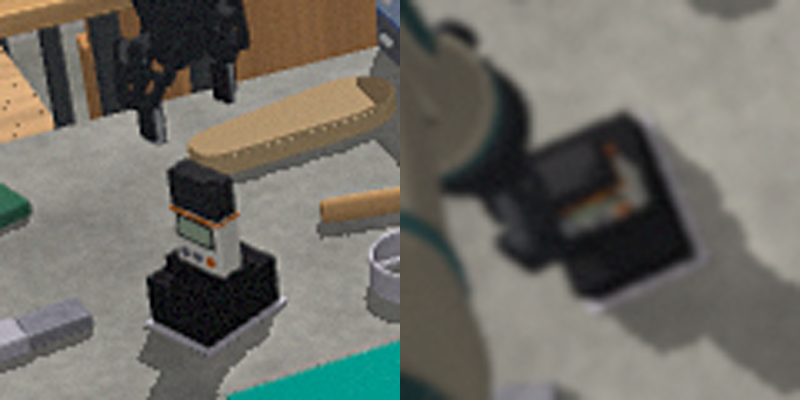

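```bash
python3 - <<'E'
from h import *
d=load('side1');t=load('top1')
for z in (180,159,175): print(z,(proj(d,[412,326,z])-[180,90])/.3,(proj(t,[412,326,z])-[148,222])*5, onz(d,237.6,126,z))
print(np.linalg.norm(read_state()['eef_pos'][:2]))
E
```

```text
180 [196.5394602 151.0121915] [143.47400056 172.59211216] [429.22149366 380.54000651 180.        ]
159 [199.03242411 171.12378978] [153.36451702 177.99422228] [440.9834444  416.44380809 159.        ]
175 [197.13671792 155.83047521] [145.85166277 173.89076963] [432.02195812 389.0885307  175.        ]
525.8939984423253
```

```bash
python3 - <<'E'
from h import *
d=load('side1');t=load('top1')
a=d['color'][20:200,130:310].copy();b=t['color'][210:310,130:230].copy()
a=cv2.resize(a,(400,400),interpolation=2);b=cv2.resize(b,(400,400),interpolation=2)
for z in (180,230,300):
    p=(proj(d,[412,326,z])-[130,20]+.5)*400/180; cv2.circle(a,tuple(np.int32(p)),3,(255,0,255),-1)
    p=(proj(t,[412,326,z])-[130,210]+.5)*4; cv2.circle(b,tuple(np.int32(p)),3,(255,0,255),-1)
cv2.imwrite('pics/s1b.png',np.hstack([a,b])[:,:,::-1])
E
```

```text
(no output)
```

View pics/s1b.png

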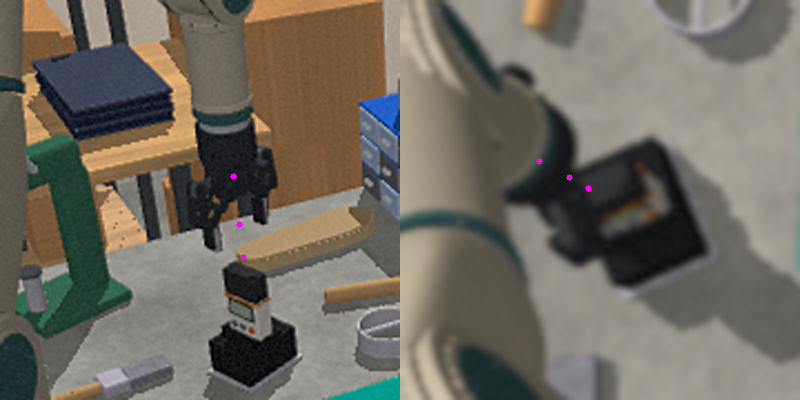

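```bash
python3 - <<'E'
from h import *
d=load('side1');t=load('top1')
a=cv2.resize(d['color'][20:200,130:310],(400,400),interpolation=2);b=cv2.resize(t['color'][210:310,130:230],(400,400),interpolation=2)
for s in(-48,48):
  for z,col in ((182,(255,0,255)),(240,(255,255,0))):
    P=[412+s*.9,326+s*.44,z]
    p=(proj(d,P)-[130,20]+.5)*400/180; cv2.circle(a,tuple(np.int32(p)),3,col,-1)
    p=(proj(t,P)-[130,210]+.5)*4; cv2.circle(b,tuple(np.int32(p)),3,col,-1)
cv2.imwrite('pics/s1c.png',np.hstack([a,b])[:,:,::-1])
E
```

```text
(no output)
```

View pics/s1c.png

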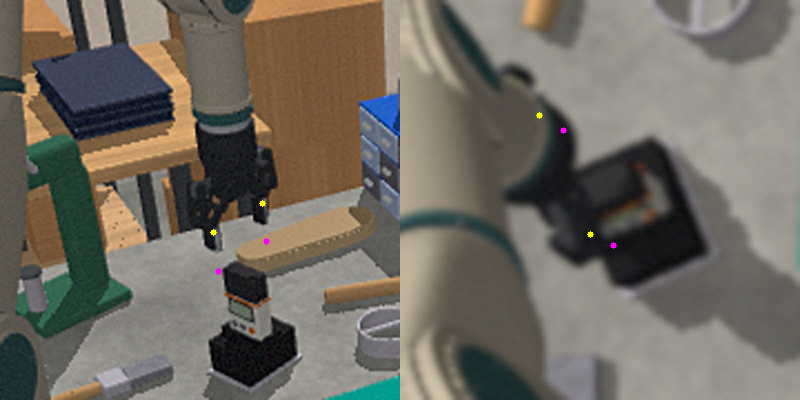

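```bash
cat >> h.py <<'E'
def tri(s,a,t,b):
    A=np.zeros((3,3));B=np.zeros(3);ls=[]
    for d,p in((s,a),(t,b)):
        o,r=ray(d,*p); r=r/np.linalg.norm(r);M=np.eye(3)-np.outer(r,r);A+=M;B+=M@o;ls.append((o,M))
    x=np.linalg.solve(A,B);return np.round(x,1),round(float(np.linalg.norm(ls[0][1]@(x-ls[0][0]))),1)
E
python3 - <<'E'
from h import *
d=load('side1');t=load('top1')
S=lambda u,v:(130+u*.45-.3,20+v*.45-.3); T=lambda u,v:(130+u/4-.4,210+v/4-.4)
for a,b in(((213,249),(175,258)),((213,247),(185,250)),((213,240),(160,245))): print(tri(d,S(*a),t,T(*b)))
a=cv2.resize(d['color'][80:150,200:270],(400,400),interpolation=2);b=cv2.resize(t['color'][225:285,155:215],(400,400),interpolation=2)
b=np.clip(b.astype(float)*2.2,0,255).astype(np.uint8);a=np.clip(a.astype(float)*1.8,0,255).astype(np.uint8)
cv2.imwrite('pics/s1d.png',np.hstack([a,b])[:,:,::-1])
E
```

```text
(array([363.3, 323.3, 206. ]), 7.6)
(array([364.9, 315. , 213.3]), 4.1)
(array([370. , 333.2, 213. ]), 5.7)
```

View pics/s1d.png

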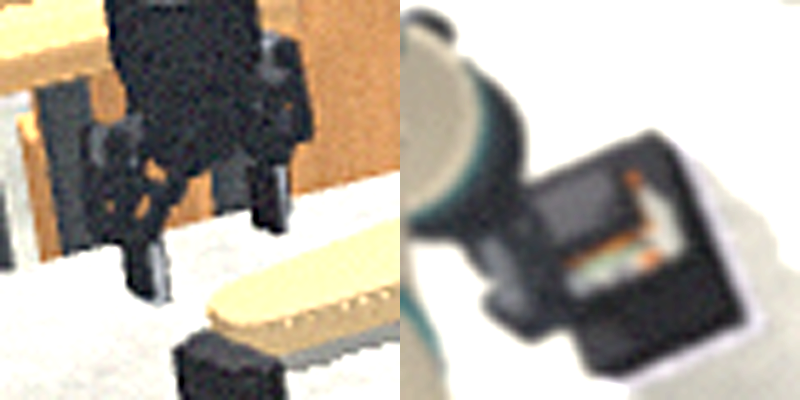

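```bash
python3 - <<'E'
from h import *
d=snap('side','side2');t=snap('top','top2')
print(read_state()['eef_pos'],read_state()['clock'])
a=cv2.resize(d['color'][20:200,130:310],(400,400),interpolation=2);b=cv2.resize(t['color'][210:310,130:230],(400,400),interpolation=2)
for s in(-48,48):
  for z,col in ((182,(255,0,255)),(240,(255,255,0))):
    P=[412+s*.9,326+s*.44,z]
    p=(proj(d,P)-[130,20]+.5)*400/180; cv2.circle(a,tuple(np.int32(p)),3,col,-1)
    p=(proj(t,P)-[130,210]+.5)*4; cv2.circle(b,tuple(np.int32(p)),3,col,-1)
cv2.imwrite('pics/s2.png',np.hstack([a,b])[:,:,::-1])
E
```

```text
[412.60808777 326.88388382 180.33684406] 1.3
```

View pics/s2.png

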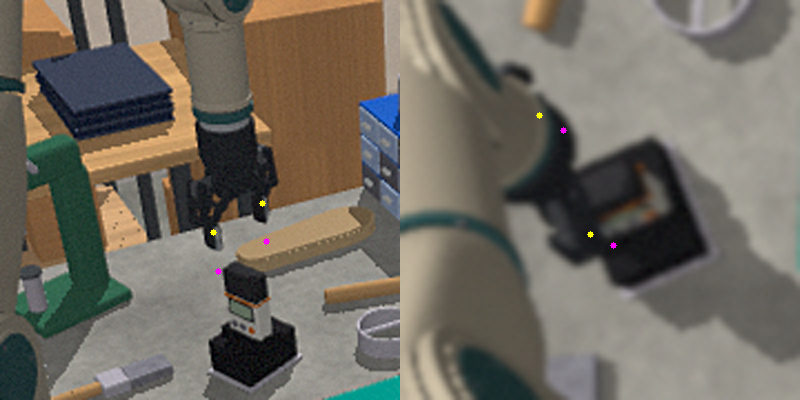

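```bash
python3 - <<'E'
from h import *
d=load('side0');t=load('top0')
a=cv2.resize(d['color'][0:120,110:230],(400,400),interpolation=2);b=cv2.resize(t['color'][250:350,30:130],(400,400),interpolation=2)
y=1.11
for s in(-48,0,48):
  for z,col in ((211,(255,0,255)),(270,(255,255,0))):
    P=[288.7+s*np.cos(y),581.7+s*np.sin(y),z]
    p=(proj(d,P)-[110,0]+.5)*400/120; cv2.circle(a,tuple(np.int32(p)),3,col,-1)
    p=(proj(t,P)-[30,250]+.5)*4; cv2.circle(b,tuple(np.int32(p)),3,col,-1)
a=np.clip(a.astype(float)*1.5,0,255);b=np.clip(b*1.5,0,255)
cv2.imwrite('pics/s0.png',np.hstack([a,b])[:,:,::-1])
for P in([0,0,0],[0,0,100]): print(proj(d,P),proj(t,P))
E
```

```text
[144.52379373 293.20995574] [287.97174971 394.44988966]
[135.59714081 265.20863079] [285.17917454 397.60357147][ WARN:0@0.155] global loadsave.cpp:1063 imwrite_ Unsupported depth image for selected encoder is fallbacked to CV_8U.
```

View pics/s0.png

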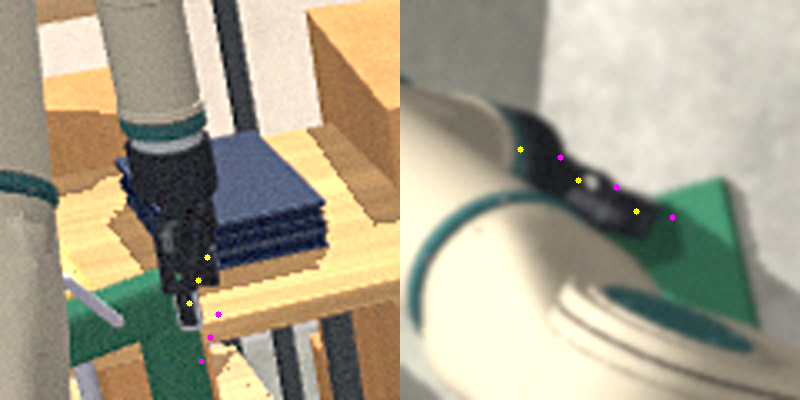

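```bash
python3 -m jog '[{"x":0,"y":25,"z":-1,"ax":0,"ay":0,"az":0,"grip":85},{"x":0,"y":50,"z":-1,"ax":0,"ay":0,"az":0,"grip":85},{"x":0,"y":51,"z":-1,"ax":0,"ay":0,"az":0,"grip":85}]'
python3 - <<'E'
from h import *
d=snap('side','side3');t=snap('top','top3')
s=read_state();print(s['eef_pos'],s['clock'],s['force'])
a=cv2.resize(d['color'][50:200,160:310],(400,400),interpolation=2);b=cv2.resize(t['color'][210:310,130:230],(400,400),interpolation=2)
for s in(-48,48):
  for z,col in ((131,(255,0,255)),):
    P=[412+s*.9,326+s*.44,z]
    p=(proj(d,P)-[160,50]+.5)*400/150; cv2.circle(a,tuple(np.int32(p)),3,col,-1)
    p=(proj(t,P)-[130,210]+.5)*4; cv2.circle(b,tuple(np.int32(p)),3,col,-1)
cv2.imwrite('pics/s3.png',np.hstack([a,b])[:,:,::-1])
E
```

```text
clock: 1.6
eef_pos: [411.2, 324.6, 127.1]
tool_rot: [-1.572, 0.004, 0.455]
force: [-1.0, -0.0, 0.5]
width: 84.9
[412.87581628 325.61617271 129.17865184] 1.7 [0.86367542 0.66482726 1.03653943]
```

View pics/s3.png

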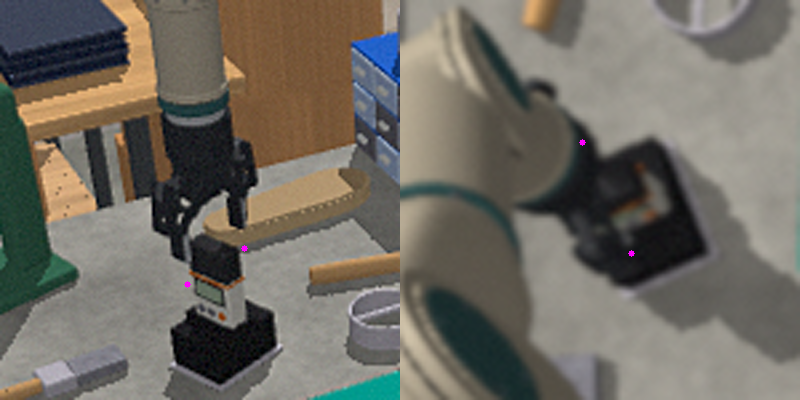

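```bash
python3 - <<'E'
from h import *
d=load('side3');t=load('top3')
a=cv2.resize(d['color'][110:170,205:265],(400,400),interpolation=2);b=cv2.resize(t['color'][235:295,160:220],(400,400),interpolation=2)
f=lambda x:np.clip(255*(x/255.)**.45,0,255).astype(np.uint8)
cv2.imwrite('pics/s3b.png',np.hstack([f(a),f(b)])[:,:,::-1])
E
```

```text
(no output)
```

View pics/s3b.png

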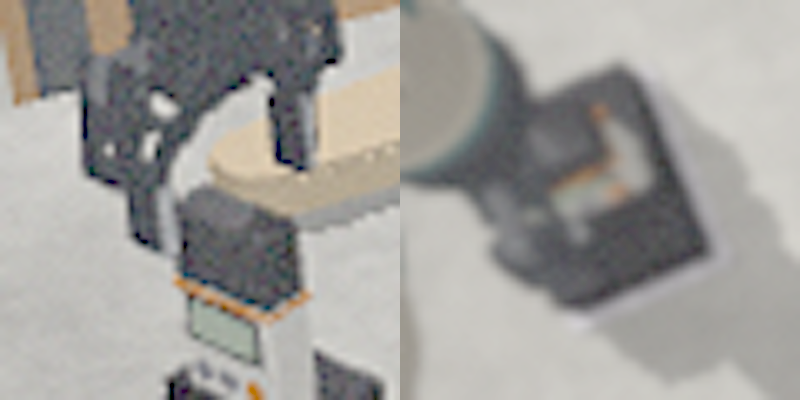

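```bash
python3 - <<'E'
from h import *
d=load('side3');t=load('top3')
for a,b in(((172,255),(178,232)),((150,248),(165,240)),((160,252),(172,236))):
    print(tri(d,(205+a[0]*.15-.43,110+a[1]*.15-.43),t,(160+b[0]*.15-.43,235+b[1]*.15-.43)))
# side rays at plane through gauge mid (yaw 26) : far tip
for a in((290,168),(310,168),(150,248),(172,255)):
    o,r=ray(d,205+a[0]*.15-.43,110+a[1]*.15-.43); n=np.array([-np.sin(.454),np.cos(.454),0]); k=(n@(np.array([412.9,325.6,0])-o))/(n@r); p=o+k*r; print(np.round(p,1), round(float((p-[412.9,325.6,0])@[np.cos(.454),np.sin(.454),0]),1))
E
```

```text
(array([374.2, 300.8, 161.4]), 1.8)
(array([368.2, 306.1, 164.4]), 3.8)
(array([370.9, 303.3, 162.8]), 3.1)
[446.6 342.  163.7] 37.5
[458.3 347.8 157.4] 50.6
[362.8 301.1 167.9] -55.8
[374.1 306.7 157.9] -43.2
```

```bash
python3 -m jog '[{"x":0,"y":14,"z":0,"ax":0,"ay":0,"az":0,"grip":85},{"x":0,"y":27,"z":0,"ax":0,"ay":0,"az":0,"grip":85},{"x":0,"y":27,"z":0,"ax":0,"ay":0,"az":0,"grip":85}]'
python3 - <<'E'
from h import *
d=snap('side','side4');t=snap('top','top4')
s=read_state();print(s['eef_pos'],s['clock'],s['force'])
a=cv2.resize(d['color'][110:170,205:265],(400,400),interpolation=2);b=cv2.resize(t['color'][235:295,160:220],(400,400),interpolation=2)
f=lambda x:np.clip(255*(x/255.)**.45,0,255).astype(np.uint8)
cv2.imwrite('pics/s4.png',np.hstack([f(a),f(b)])[:,:,::-1])
E
```

```text
clock: 2.0
eef_pos: [412.7, 325.5, 102.0]
tool_rot: [-1.571, 0.0, 0.455]
force: [-0.3, -0.3, -0.3]
width: 85.0
[413.39775302 325.92697123 102.85145998] 2.1 [-0.09528272  0.10291109  0.70441547]
```

View pics/s4.png

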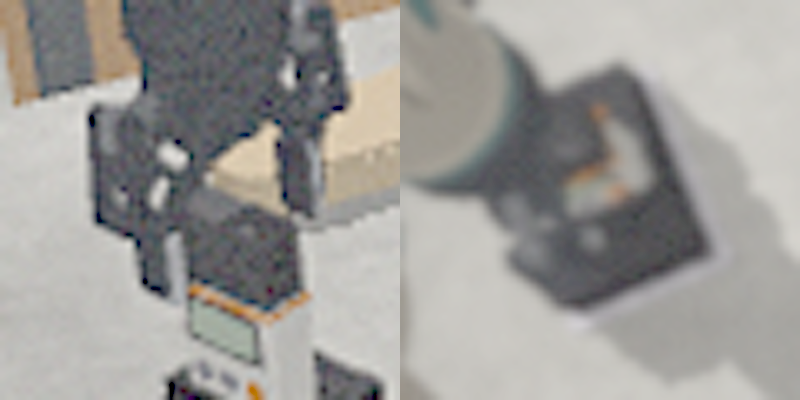

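```bash
python3 -m jog '[{"x":0,"y":0,"z":0,"ax":0,"ay":0,"az":0,"grip":15},{"x":0,"y":0,"z":0,"ax":0,"ay":0,"az":0,"grip":15},{"x":0,"y":0,"z":0,"ax":0,"ay":0,"az":0,"grip":15},{"x":0,"y":0,"z":0,"ax":0,"ay":0,"az":0,"grip":15},{"x":0,"y":0,"z":0,"ax":0,"ay":0,"az":0,"grip":15}]'
python3 -m jog '[{"x":0,"y":0,"z":0,"ax":0,"ay":0,"az":0,"grip":15},{"x":0,"y":0,"z":0,"ax":0,"ay":0,"az":0,"grip":15},{"x":0,"y":0,"z":0,"ax":0,"ay":0,"az":0,"grip":15},{"x":0,"y":0,"z":0,"ax":0,"ay":0,"az":0,"grip":15},{"x":0,"y":0,"z":0,"ax":0,"ay":0,"az":0,"grip":15}]'
python3 - <<'E'
from h import *
d=snap('side','side5');t=snap('top','top5')
s=read_state();print(s['eef_pos'],s['clock'],s['force'],s['width'])
a=cv2.resize(d['color'][110:170,205:265],(400,400),interpolation=2);b=cv2.resize(t['color'][235:295,160:220],(400,400),interpolation=2)
f=lambda x:np.clip(255*(x/255.)**.45,0,255).astype(np.uint8)
cv2.imwrite('pics/s5.png',np.hstack([f(a),f(b)])[:,:,::-1])
E
```

```text
clock: 2.6
eef_pos: [413.2, 325.7, 102.1]
tool_rot: [-1.57, -0.001, 0.455]
force: [0.4, 0.5, 3.6]
width: 27.3
clock: 3.1
eef_pos: [413.2, 325.7, 102.1]
tool_rot: [-1.57, -0.001, 0.455]
force: [0.5, -0.0, 5.3]
width: 27.5
[413.16391106 325.70762231 102.07895626] 3.2 [0.5233334  0.99189596 3.95048003] 27.344024912619464
```

View pics/s5.png

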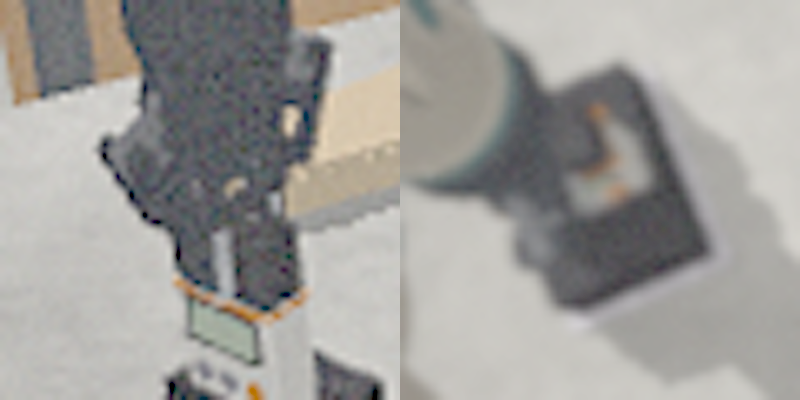

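```bash
python3 -m jog '[{"x":0,"y":-15,"z":0,"ax":0,"ay":0,"az":0,"grip":15},{"x":0,"y":-35,"z":0,"ax":0,"ay":0,"az":0,"grip":15},{"x":0,"y":-60,"z":0,"ax":0,"ay":0,"az":0,"grip":15},{"x":0,"y":-85,"z":0,"ax":0,"ay":0,"az":0,"grip":15},{"x":0,"y":-90,"z":0,"ax":0,"ay":0,"az":0,"grip":15}]'
python3 -m jog '[{"x":0,"y":0,"z":0,"ax":0,"ay":0,"az":0,"grip":15},{"x":0,"y":0,"z":0,"ax":0,"ay":0,"az":0,"grip":15}]'
python3 - <<'E'
from h import *
d=snap('side','side6');t=snap('top','top6')
togo([402,-279.7,192],down(.454))
a=cv2.resize(d['color'][80:200,180:300],(400,400),interpolation=2);b=cv2.resize(t['color'][225:305,140:220],(400,400),interpolation=2)
f=lambda x:np.clip(255*(x/255.)**.6,0,255).astype(np.uint8)
cv2.imwrite('pics/s6.png',np.hstack([f(a),f(b)])[:,:,::-1])
E
```

```text
clock: 3.7
eef_pos: [413.6, 326.0, 193.4]
tool_rot: [-1.57, -0.003, 0.455]
force: [1.3, 0.1, -2.9]
width: 27.6
clock: 3.9
eef_pos: [411.7, 324.7, 190.3]
tool_rot: [-1.571, 0.003, 0.455]
force: [0.1, 0.3, -2.3]
width: 27.1
clk 4.0 pos [411.7 324.7 190.2] rot [-1.5715  0.0029  0.4551] w 27.7 F [-0.2 -1.1 -2.6]
GO xyz [-274.4   -0.6 -538.6] a [ 0.001  0.001 -0.003]
```

View pics/s6.png

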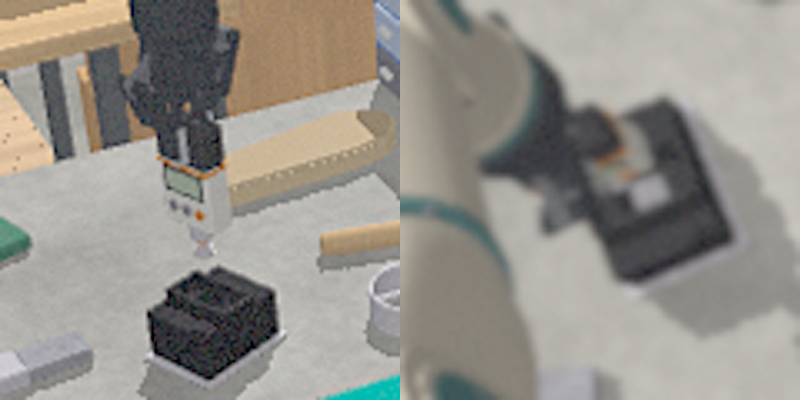

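```bash
python3 - <<'E'
from h import *
d=load('side6');t=load('top6')
a=cv2.resize(d['color'][130:166,223:259],(600,600),interpolation=2)
for z in (107,115): p=(proj(d,[411.7,324.7,z])-[223,130]+.5)*600/36;cv2.circle(a,tuple(np.int32(p)),4,(255,0,255),-1);print(p)
cv2.imwrite('pics/s6b.png',a[:,:,::-1])
E
```

```text
[317.95678303 443.12824874]
[313.41773204 406.4941007 ]
```

View pics/s6b.png

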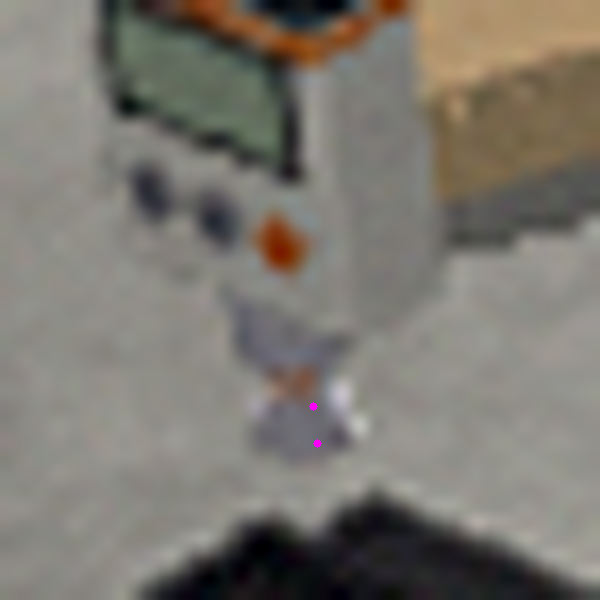

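```bash
python3 - <<'E'
from h import *
s=load('side0');t=load('top0')
print('heel top',onz(t,288,253,47.5),onz(t,288.03,252.6,47.5),'side',onz(s,296.6,225.3,47.5), tri(s,(296.6,225.3),t,(288.,252.8)))
hsv=cv2.cvtColor(t['color'],cv2.COLOR_RGB2HSV)
x0,y0=232,158
sub=t['color'][158:278,232:352].astype(int); m=((sub[:,:,1]-sub[:,:,0])<40)&(sub.sum(2)<260)
n,l,st,c=cv2.connectedComponentsWithStats(m.astype(np.uint8)); i=1+np.argmax(st[1:,4]); print(st[i])
ys,xs=np.where(l==i); P=np.array([onz(t,x+x0,y+y0,20)[:2] for x,y in zip(xs,ys)])
mu=P.mean(0);w,v=np.linalg.eigh(np.cov((P-mu).T));ax=v[:,1]; ax*=np.sign(ax[0]);k=(P-mu)@ax;print(mu,ax,np.degrees(np.arctan2(ax[1],ax[0])),k.max()-k.min(),w)
hp=onz(t,288.03,252.8,47.5)[:2]; print('lateral of heel',(hp-mu)@[-ax[1],ax[0]],(hp-mu)@ax-k.min())
cv2.imwrite('pics/m.png',(l==i).astype(np.uint8)*255)
s_=read_state();print(np.round(s_['qpos'],2))
E
```

```text
heel top [446.09627382   4.81511858  47.5       ] [447.40388378   4.74420642  47.5       ] side [442.03271815   4.4175086   47.5       ] (array([444.9,   5.6,  46.1]), 2.2)
[  46   39   43   71 1367]
[534.28758187 -34.74333029] [ 0.93512206 -0.35432574] -20.75212608691047 248.4901925847847 [ 452.02864901 4225.53946194]
lateral of heel 5.89680660579744 40.20928568136472
[-0.87  0.48  0.22  1.89 -0.15  0.79 -0.12]
```

View pics/m.png

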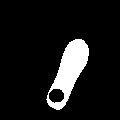

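```bash
python3 - <<'E'
from h import *
t=load('top0')
sub=t['color'][158:278,232:352].astype(int); m=((sub[:,:,1]-sub[:,:,0])<40)&(sub.sum(2)<260)
m=m.astype(np.uint8);n,l,st,c=cv2.connectedComponentsWithStats(m); i=1+np.argmax(st[1:,4]); m=(l==i).astype(np.uint8)
cs,_=cv2.findContours(m,cv2.RETR_EXTERNAL,cv2.CHAIN_APPROX_NONE); m=cv2.drawContours(m*0,cs,-1,1,-1)
# intersect with plane of sole top: z= 3+44.5-tan14*(k) for k<112+.. else 20
o=np.array([445.,5.]);ax=np.array([.93,-.36]);
for it in range(3):
    ax/=np.linalg.norm(ax)
    ys,xs=np.where(m); Q=[]
    for x,y in zip(xs,ys):
        z=47.5
        for _ in range(5):
            p=onz(t,x+232,y+158,z); z=max(20,47.5-np.tan(.244)*((p[:2]-o)@ax))
        Q.append(p[:2])
    Q=np.array(Q)-o;k=Q@ax;la=Q@[-ax[1],ax[0]]
    C=[]
    for a in range(-40,210,20):
        q=la[(k>=a)&(k<a+20)]; 
        C.append((a+10,q.min(),q.max()))
    C=np.array(C)
    if it==2: print(np.round(C,1), k.min(),k.max(),np.degrees(np.arctan2(ax[1],ax[0])))
    h=C[1:7]; sl=np.polyfit(h[:,0],(h[:,1]+h[:,2])/2,1)[0]; ax=ax+sl*np.array([-ax[1],ax[0]]);print('slope',sl)
E
```

```text
slope 0.00668071165590107
slope -0.00038528076804685214
[[-30.  -36.6  24.5]
 [-10.  -39.   27. ]
 [ 10.  -39.4  28.1]
 [ 30.  -38.8  27.3]
 [ 50.  -38.7  26.4]
 [ 70.  -38.5  27. ]
 [ 90.  -41.   29.2]
 [110.  -43.6  32.5]
 [130.  -48.6  34.4]
 [150.  -48.   35.1]
 [170.  -44.9  35.3]
 [190.  -39.9  30.4]
 [210.  -20.6  15.6]] -42.18059701235128 210.01561049166588 -20.80056389017625
slope 2.227114555099715e-05
```

```bash
python3 -c "
from h import *
togo([490,30,190],down(.454));togo([402,-279.7,190],down(.454))"
```

```text
clk 4.0 pos [411.7 324.7 190.2] rot [-1.5715  0.0029  0.4551] w 27.7 F [-0.2 -1.1 -2.6]
GO xyz [ -59.2    0.6 -299.1] a [ 0.001  0.001 -0.003]
clk 4.0 pos [411.7 324.7 190.2] rot [-1.5715  0.0029  0.4551] w 27.7 F [-0.2 -1.1 -2.6]
GO xyz [-274.4    1.4 -538.6] a [ 0.001  0.001 -0.003]
```

```bash
python3 -m jog '[{"x":-6,"y":0,"z":-30,"ax":0,"ay":0,"az":0,"grip":15},{"x":-15,"y":0,"z":-75,"ax":0,"ay":0,"az":0,"grip":15},{"x":-24,"y":0,"z":-120,"ax":0,"ay":0,"az":0,"grip":15},{"x":-35,"y":0,"z":-165,"ax":0,"ay":0,"az":0,"grip":15},{"x":-44,"y":0,"z":-210,"ax":0,"ay":0,"az":0,"grip":15}]'
python3 -c "
from h import *
togo([490,30,190],down(.454));togo([402,-279.7,190],down(.454))"
```

```text
clock: 4.5
eef_pos: [464.8, 115.5, 190.7]
tool_rot: [-1.571, 0.002, 0.455]
force: [0.2, 0.9, -2.2]
width: 27.4
clk 4.5 pos [464.8 115.5 190.7] rot [-1.5706  0.002   0.4553] w 27.4 F [ 0.2  0.9 -2.2]
GO xyz [-14.9   0.7 -87.8] a [-0.     0.001 -0.002]
clk 4.5 pos [464.8 115.5 190.7] rot [-1.5706  0.002   0.4553] w 27.4 F [ 0.2  0.9 -2.2]
GO xyz [-230.2    1.1 -327.3] a [-0.     0.001 -0.002]
```

```bash
python3 -m jog '[{"x":-10,"y":0,"z":-45,"ax":0,"ay":0,"az":0,"grip":15},{"x":-22,"y":0,"z":-88,"ax":0,"ay":0,"az":0,"grip":15},{"x":-45,"y":0,"z":-128,"ax":0,"ay":0,"az":0,"grip":15},{"x":-75,"y":0,"z":-165,"ax":0,"ay":0,"az":0,"grip":15},{"x":-105,"y":0,"z":-200,"ax":0,"ay":0,"az":0,"grip":15}]'
python3 -c "
from h import *
togo([402,-279.7,190],down(.454))"
```

```text
clock: 5.0
eef_pos: [458.1, -110.4, 190.7]
tool_rot: [-1.57, 0.001, 0.455]
force: [1.2, -0.4, -2.0]
width: 27.1
clk 5.0 pos [ 458.1 -110.4  190.7] rot [-1.5702e+00  1.5000e-03  4.5470e-01] w 27.1 F [ 1.2 -0.4 -2. ]
GO xyz [-124.7    0.8 -127.5] a [-0.001  0.001 -0.001]
```

```bash
python3 -m jog '[{"x":-32,"y":0,"z":-33,"ax":0,"ay":0,"az":0,"grip":15},{"x":-64,"y":10,"z":-66,"ax":0,"ay":0,"az":0,"grip":15},{"x":-96,"y":30,"z":-98,"ax":0,"ay":0,"az":0,"grip":15},{"x":-122,"y":50,"z":-124,"ax":0,"ay":0,"az":0,"grip":15},{"x":-124,"y":55,"z":-127,"ax":0,"ay":0,"az":0,"grip":15}]'
python3 -m jog '[{"x":0,"y":0,"z":0,"ax":0,"ay":0,"az":0,"grip":15},{"x":0,"y":0,"z":0,"ax":0,"ay":0,"az":0,"grip":15}]'
python3 - <<'E'
from h import *
d=snap('side','side7');t=snap('top','top7')
togo([402,-279.7,135],down(.454)); p0=read_state()['eef_pos']
a=cv2.resize(d['color'][230:330,280:380],(400,400),interpolation=2);b=cv2.resize(t['color'][228:308,336:416],(400,400),interpolation=2)
for P,c in(([p0[0],p0[1],p0[2]-83],(255,0,255)),([402,-279.7,22],(0,255,0))):
    cv2.circle(a,tuple(np.int32((proj(d,P)-[280,230]+.5)*4)),2,c,-1);cv2.circle(b,tuple(np.int32((proj(t,P)-[336,228]+.5)*5)),2,c,-1)
cv2.imwrite('pics/s7.png',np.hstack([a,b])[:,:,::-1])
E
```

```text
clock: 5.5
eef_pos: [399.1, -281.8, 134.2]
tool_rot: [-1.57, 0.005, 0.446]
force: [-0.7, -0.1, -2.7]
width: 27.1
clock: 5.7
eef_pos: [403.7, -275.7, 136.2]
tool_rot: [-1.569, 0.0, 0.456]
force: [-0.0, -0.4, -1.8]
width: 27.2
clk 5.8 pos [ 404.4 -275.5  136.9] rot [-1.5706e+00 -8.0000e-04  4.5760e-01] w 27.6 F [ 0.   0.6 -2.4]
GO xyz [-4.   1.9 -2.7] a [-0.     0.004  0.001]
```

View pics/s7.png

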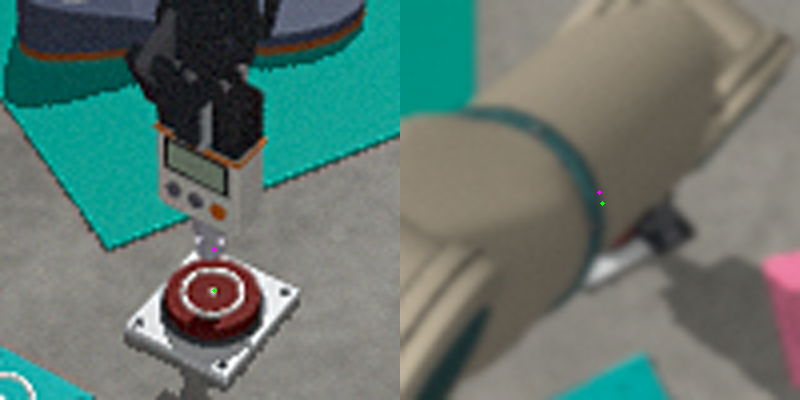

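```bash
python3 -m jog '[{"x":-2.3,"y":8,"z":-3.9,"ax":0,"ay":0,"az":0,"grip":15},{"x":-2.3,"y":18,"z":-3.9,"ax":0,"ay":0,"az":0,"grip":15},{"x":-2.3,"y":25,"z":-3.9,"ax":0,"ay":0,"az":0,"grip":15},{"x":-2.3,"y":27,"z":-3.9,"ax":0,"ay":0,"az":0,"grip":15},{"x":-2.3,"y":27,"z":-3.9,"ax":0,"ay":0,"az":0,"grip":15}]'
python3 - <<'E'
from h import *
d=snap('side','side8')
togo([404,-280,100],down(.454)); p0=read_state()['eef_pos']
a=cv2.resize(d['color'][270:330,300:360],(600,600),interpolation=2)
cv2.circle(a,tuple(np.int32((proj(d,[402,-279.7,22])-[300,270]+.5)*10)),2,(0,255,0),-1)
cv2.imwrite('pics/s8.png',a[:,:,::-1])
E
```

```text
clock: 6.3
eef_pos: [402.7, -281.2, 109.0]
tool_rot: [-1.57, 0.001, 0.455]
force: [-1.1, 0.5, -1.8]
width: 27.3
clk 6.35 pos [ 403.  -281.3  109.4] rot [-1.5703e+00  3.0000e-04  4.5510e-01] w 27.3 F [ 0.2 -0.6 -1.7]
GO xyz [1.5 9.4 0.8] a [-0.     0.001 -0.   ]
```

View pics/s8.png

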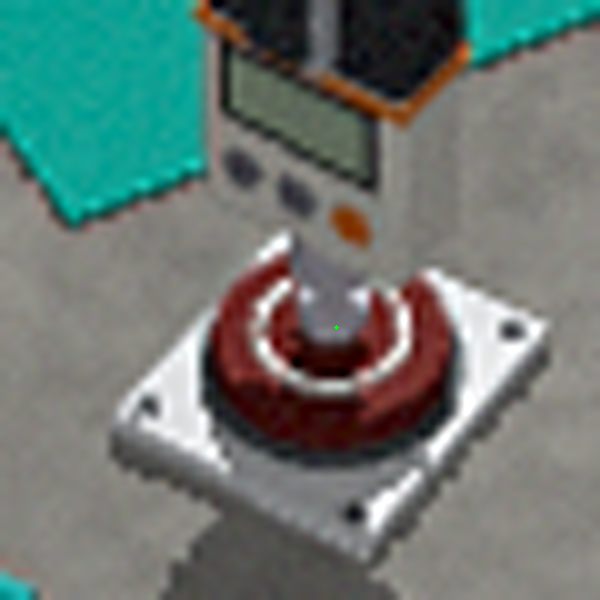

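```bash
python3 -m jog '[{"x":1.5,"y":3,"z":1.5,"ax":0,"ay":0,"az":0,"grip":15},{"x":1.5,"y":5,"z":1.5,"ax":0,"ay":0,"az":0,"grip":15},{"x":1.5,"y":7,"z":1.5,"ax":0,"ay":0,"az":0,"grip":15},{"x":1.5,"y":7,"z":1.5,"ax":0,"ay":0,"az":0,"grip":15}]'
```

```text
clock: 6.75
eef_pos: [404.2, -279.3, 102.9]
tool_rot: [-1.571, -0.001, 0.455]
force: [0.7, 1.0, 3.2]
width: 27.5
```

```bash
python3 -m jog '[{"x":0,"y":1.5,"z":0,"ax":0,"ay":0,"az":0,"grip":15},{"x":0,"y":2.5,"z":0,"ax":0,"ay":0,"az":0,"grip":15},{"x":0,"y":2.5,"z":0,"ax":0,"ay":0,"az":0,"grip":15},{"x":0,"y":2.5,"z":0,"ax":0,"ay":0,"az":0,"grip":15},{"x":0,"y":2.5,"z":0,"ax":0,"ay":0,"az":0,"grip":15}]'
python3 - <<'E'
from h import *
d=snap('side','side9')
togo([404,-280,100],down(.454))
a=cv2.resize(d['color'][270:330,300:360],(600,600),interpolation=2)
cv2.imwrite('pics/s9.png',a[:,:,::-1])
E
```

```text
clock: 7.25
eef_pos: [404.2, -279.4, 100.5]
tool_rot: [-1.571, -0.001, 0.455]
force: [-0.1, 1.5, 6.1]
width: 27.2
clk 7.3 pos [ 404.2 -279.3  100.5] rot [-1.5711e+00 -8.0000e-04  4.5510e-01] w 27.5 F [-0.   1.9  5.5]
GO xyz [-0.4  0.5 -0.5] a [0.    0.001 0.001]
```

View pics/s9.png

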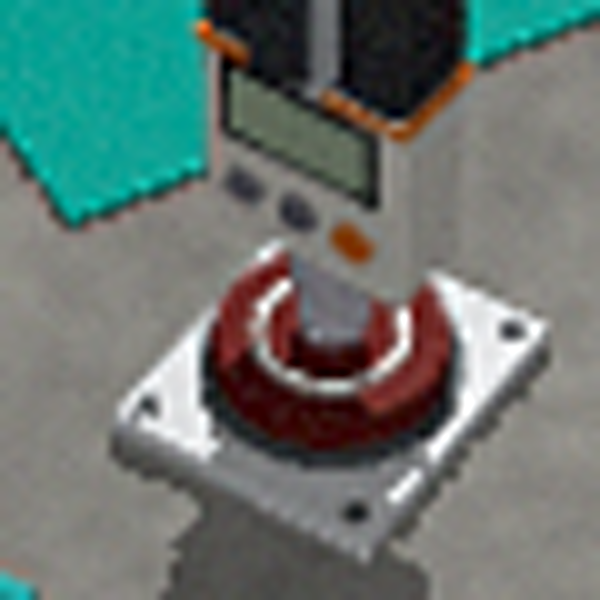

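```bash
python3 -m jog '[{"x":0,"y":0,"z":0,"ax":0,"ay":0,"az":0,"grip":15},{"x":0,"y":0,"z":0,"ax":0,"ay":0,"az":0,"grip":15},{"x":0,"y":0,"z":0,"ax":0,"ay":0,"az":0,"grip":15},{"x":0,"y":0,"z":0,"ax":0,"ay":0,"az":0,"grip":15},{"x":0,"y":0,"z":0,"ax":0,"ay":0,"az":0,"grip":15}]'
python3 -m jog '[{"x":0,"y":-3,"z":0,"ax":0,"ay":0,"az":0,"grip":15},{"x":0,"y":-15,"z":0,"ax":0,"ay":0,"az":0,"grip":15},{"x":0,"y":-40,"z":0,"ax":0,"ay":0,"az":0,"grip":15},{"x":0,"y":-75,"z":0,"ax":0,"ay":0,"az":0,"grip":15},{"x":0,"y":-90,"z":0,"ax":0,"ay":0,"az":0,"grip":15}]'
python3 - <<'E'
from h import *
n=np.array([np.sin(.244)*np.cos(-.363),np.sin(.244)*np.sin(-.363),np.cos(.244)])
# minimal tilt from down(yaw)
for yaw in(.454,):
    x=np.array([np.cos(yaw),np.sin(yaw),0]);y=-n;z=np.cross(x,y);z/=np.linalg.norm(z);x=np.cross(y,z)
    Rt=R.from_matrix(np.c_[x,y,z]);print(Rt.as_euler('xyz'))
    tip=np.array([444.5,5,47.3]); togo(tip+n*(83+40),Rt); print(tip+n*123, np.round(read_state()['qpos'],2))
E
```

```text
clock: 7.8
eef_pos: [404.2, -279.4, 100.5]
tool_rot: [-1.571, -0.001, 0.455]
force: [-0.2, 1.3, 5.5]
width: 27.2
clock: 8.3
eef_pos: [404.3, -280.8, 192.9]
tool_rot: [-1.574, -0.001, 0.454]
force: [0.7, 0.6, -2.1]
width: 27.1
[-1.38878396  0.16341224  0.48393329]
clk 8.3 pos [ 404.3 -280.8  192.9] rot [-1.5742e+00 -1.2000e-03  4.5430e-01] w 27.1 F [ 0.7  0.6 -2.1]
GO xyz [181.9  25.7 217.6] a [ 0.183 -0.015  0.167]
[472.27872608  -5.55124273 166.65666573] [ 0.37  0.44  0.25  1.98 -0.15  0.74  1.16]
```

```bash
python3 -m jog '[{"x":25,"y":0,"z":30,"ax":0,"ay":0,"az":0,"grip":15},{"x":60,"y":0,"z":70,"ax":0.05,"ay":0,"az":0.04,"grip":15},{"x":95,"y":0,"z":112,"ax":0.1,"ay":0,"az":0.08,"grip":15},{"x":130,"y":0,"z":154,"ax":0.15,"ay":0,"az":0.12,"grip":15},{"x":160,"y":5,"z":190,"ax":0.183,"ay":-0.015,"az":0.167,"grip":15}]'
cat >> h.py <<'E'
psi=-.363
n=np.array([np.sin(.244)*np.cos(psi),np.sin(.244)*np.sin(psi),np.cos(.244)])
def sq(yaw=.454):
    x=np.array([np.cos(yaw),np.sin(yaw),0]);y=-n;z=np.cross(x,y);z/=np.linalg.norm(z);x=np.cross(y,z)
    return R.from_matrix(np.c_[x,y,z])
tip=np.array([444.5,5,47.3])
E
python3 -c "
from h import *
togo(tip+n*(83+40),sq())"
```

```text
clock: 8.8
eef_pos: [462.4, -47.4, 186.8]
tool_rot: [-1.386, 0.166, 0.484]
force: [1.6, -0.7, -2.1]
width: 27.5
clk 8.8 pos [462.4 -47.4 186.8] rot [-1.386   0.1657  0.4837] w 27.5 F [ 1.6 -0.7 -2.1]
GO xyz [31.1 21.  29.1] a [-0.003 -0.001 -0.002]
```

```bash
python3 -m jog '[{"x":18,"y":6,"z":18,"ax":0,"ay":0,"az":0,"grip":15},{"x":30,"y":15,"z":28,"ax":0,"ay":0,"az":0,"grip":15},{"x":31,"y":21,"z":29,"ax":0,"ay":0,"az":0,"grip":15},{"x":31,"y":21,"z":29,"ax":0,"ay":0,"az":0,"grip":15},{"x":31,"y":21,"z":29,"ax":0,"ay":0,"az":0,"grip":15}]'
python3 - <<'E'
from h import *
d=snap('side','side10');t=snap('top','top10')
togo(tip+n*(83+40),sq()); s=read_state(); tp=s['eef_pos']+rotof(s).apply([0,83,0])
a=cv2.resize(d['color'][160:260,250:350],(400,400),interpolation=2);b=cv2.resize(t['color'][213:293,250:330],(400,400),interpolation=2)
for P,c in((tp,(255,0,255)),(tip,(0,255,0))):
    cv2.circle(a,tuple(np.int32((proj(d,P)-[250,160]+.5)*4)),2,c,-1);cv2.circle(b,tuple(np.int32((proj(t,P)-[250,213]+.5)*5)),2,c,-1)
cv2.imwrite('pics/s10.png',np.hstack([a,b])[:,:,::-1])
E
```

```text
clock: 9.3
eef_pos: [470.8, -8.5, 165.9]
tool_rot: [-1.386, 0.166, 0.482]
force: [-0.5, -0.5, -2.4]
width: 27.1
clk 9.4 pos [471.3  -8.  166.2] rot [-1.3861  0.1647  0.4821] w 27.4 F [ 0.1  0.6 -2.1]
GO xyz [ 1.9 -0.4  1.9] a [-0.003 -0.002 -0.001]
```

View pics/s10.png

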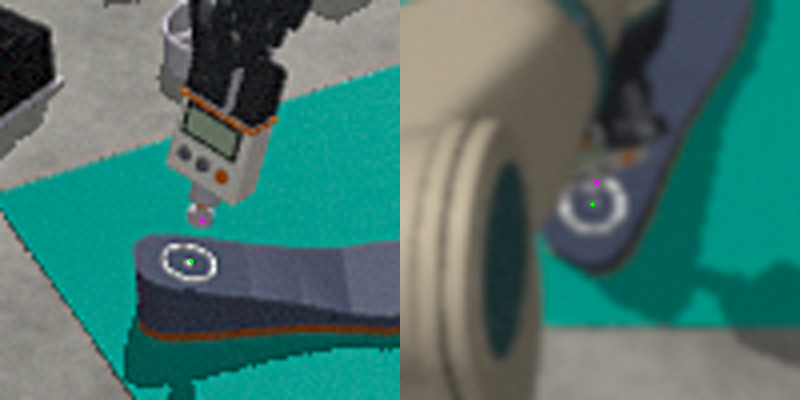

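```bash
cat >> h.py <<'E'
def box(d,off,sc,im,z0=36,L=83):
    s=read_state();C=rotof(s);o=s['eef_pos']+C.apply([0,L,0])
    for z,c in((36,(255,0,255)),(100,(255,255,0)),(0,(0,255,0))):
        h=(14,30) if z else (6.4,6.4)
        q=[(proj(d,o+C.apply([a*h[0],-z,b*h[1]]))-off+.5)*sc for a,b in((-1,-1),(1,-1),(1,1),(-1,1))]
        cv2.polylines(im,[np.int32(np.round(q))],True,c,1)
E
python3 - <<'E'
from h import *
d=load('side10')
a=cv2.resize(d['color'][170:245,280:340],(480,600),interpolation=2)
box(d,np.array([280,170]),8,a)
cv2.imwrite('pics/s10b.png',a[:,:,::-1])
togo(tip+[.8,0,0]+n*(83+4),sq())
E
```

```text
clk 9.4 pos [471.3  -8.  166.2] rot [-1.3861  0.1647  0.4821] w 27.4 F [ 0.1  0.6 -2.1]
GO xyz [ 2.6 35.4  1.4] a [-0.003 -0.002 -0.001]
```

View pics/s10b.png

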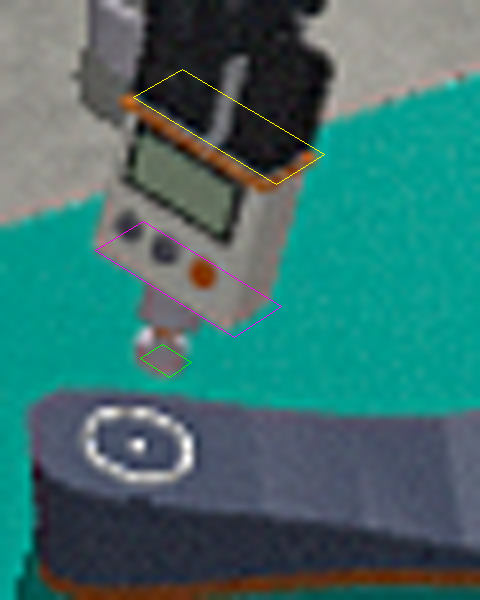

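```bash
python3 -m jog '[{"x":2.6,"y":10,"z":1.4,"ax":0,"ay":0,"az":0,"grip":15},{"x":2.6,"y":20,"z":1.4,"ax":0,"ay":0,"az":0,"grip":15},{"x":2.6,"y":30,"z":1.4,"ax":0,"ay":0,"az":0,"grip":15},{"x":2.6,"y":34,"z":1.4,"ax":-0.003,"ay":-0.002,"az":0,"grip":15},{"x":2.6,"y":34,"z":1.4,"ax":-0.003,"ay":-0.002,"az":0,"grip":15}]'
python3 - <<'E'
from h import *
d=snap('side','side11');t=snap('top','top11')
togo(tip+[.8,0,0]+n*83,sq())
a=cv2.resize(d['color'][190:250,265:325],(400,400),interpolation=2);b=cv2.resize(t['color'][228:278,260:310],(400,400),interpolation=2)
cv2.imwrite('pics/s11.png',np.hstack([a,b])[:,:,::-1])
E
```

```text
clock: 9.9
eef_pos: [464.4, -0.4, 131.8]
tool_rot: [-1.386, 0.166, 0.488]
force: [-0.3, -0.0, -2.7]
width: 27.2
clk 10.0 pos [465.4  -0.6 132.6] rot [-1.3876  0.1643  0.4876] w 27.5 F [-0.5  0.1 -1.3]
GO xyz [-1.1  4.8 -1.6] a [-0.001  0.003 -0.002]
```

View pics/s11.png

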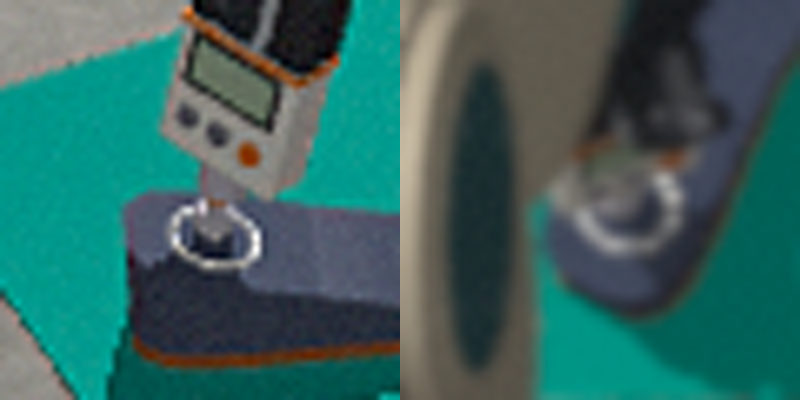

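```bash
python3 -m jog '[{"x":-0.5,"y":3,"z":-1.6,"ax":0,"ay":0,"az":0,"grip":15},{"x":-0.5,"y":5,"z":-1.6,"ax":0,"ay":0,"az":0,"grip":15},{"x":-0.5,"y":6.5,"z":-1.6,"ax":0,"ay":0,"az":0,"grip":15},{"x":-0.5,"y":6.5,"z":-1.6,"ax":0,"ay":0,"az":0,"grip":15}]'
python3 -c "
from h import *
togo(tip+[.8,0,0]+n*(83-4),sq());print(read_state()['force']@n)"
```

```text
clock: 10.4
eef_pos: [464.5, -2.1, 126.5]
tool_rot: [-1.388, 0.164, 0.487]
force: [0.8, -1.4, 2.8]
width: 27.4
clk 10.4 pos [464.5  -2.1 126.5] rot [-1.3883  0.1637  0.4871] w 27.4 F [ 0.8 -1.4  2.8]
GO xyz [-0.7  2.8  0.4] a [-0.     0.003 -0.001]
2.9757593977322103
```

```bash
python3 -m jog '[{"x":0,"y":1,"z":0,"ax":0,"ay":0,"az":0,"grip":15},{"x":0,"y":2.4,"z":0,"ax":0,"ay":0,"az":0,"grip":15},{"x":0,"y":2.4,"z":0,"ax":0,"ay":0,"az":0,"grip":15},{"x":0,"y":2.4,"z":0,"ax":0,"ay":0,"az":0,"grip":15},{"x":0,"y":2.4,"z":0,"ax":0,"ay":0,"az":0,"grip":15}]'
python3 - <<'E'
from h import *
d=snap('side','side12');t=snap('top','top12')
F=[]
for _ in range(6): get_image('top');F.append(read_state()['force'])
print(np.mean(F,0),np.mean(F,0)@n)
togo(tip+[.8,0,0]+n*(83-4),sq())
a=cv2.resize(d['color'][190:250,265:325],(400,400),interpolation=2);b=cv2.resize(t['color'][228:278,260:310],(400,400),interpolation=2)
box(d,np.array([265,190]),400/60,a)
cv2.imwrite('pics/s12.png',np.hstack([a,b])[:,:,::-1])
E
```

```text
clock: 10.9
eef_pos: [464.0, -1.8, 124.0]
tool_rot: [-1.388, 0.164, 0.487]
force: [1.2, -0.9, 4.5]
width: 27.5
[ 1.16465686 -1.50183346  4.88994581] 5.136963581502382
clk 11.3 pos [464.   -1.8 124. ] rot [-1.3883  0.1637  0.4872] w 27.6 F [ 1.1 -1.1  5.4]
GO xyz [-0.7  0.3  0.3] a [ 0.     0.003 -0.001]
```

View pics/s12.png

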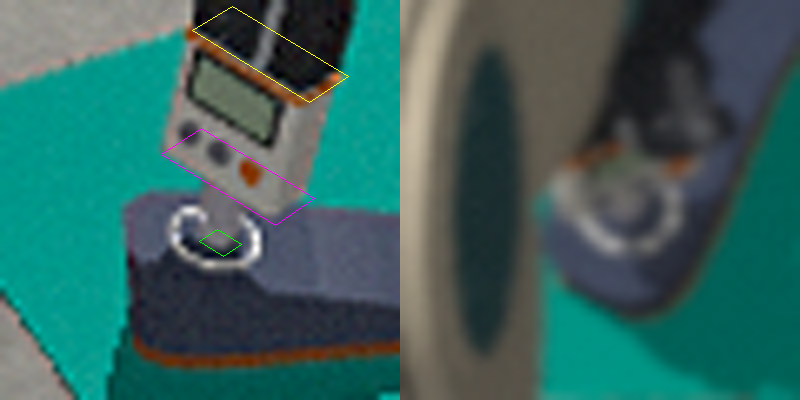

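```bash
python3 - <<'E'
from h import *
a=load('side0')['color'].astype(int);b=load('side12')['color'].astype(int)
D=np.abs(a-b).sum(2)>90
print('toe region',D[215:250,335:385].sum(),'block',D[290:325,308:358].sum(),'soles/tin',D[255:350,405:500].sum(),'die/hammer',D[135:185,270:345].sum())
# best shift of the sole toe
g=lambda x:cv2.cvtColor(x.astype(np.uint8),cv2.COLOR_RGB2GRAY).astype(np.float32)
print(cv2.phaseCorrelate(g(a)[210:255,325:385],g(b)[210:255,325:385]))
F=read_state();print(F['clock'],F['force']@n,F['width'])
E
```

```text
toe region 0 block 242 soles/tin 0 die/hammer 1234
((0.05645242992832422, 0.5893016322979392), 1.0106528087898536)
11.3 5.5925151483150275 27.644548115842174
```

View pics/side12.png

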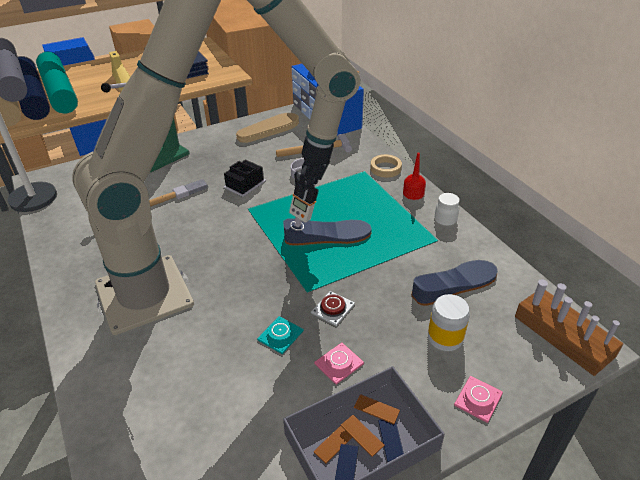

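The arm only hides the die from view, and the difference at the test block is its shadow. The sole at (327,233) and everything else I can see is where it started. The gauge stands in the ring, so I'm handing in.

```bash
python3 -c "
from h import *
print(finish_job())"
```

```text
the job is handed in; nothing more can be done
None
```

I checked the gauge on the test block, then set it square on the heel slope. I handed the job in at about 11.3 s, still gripped and pressed.

- **Test block:** I pressed upright inside the white ring for just over a second at about 8 N, then lifted about 90 mm. The picture showed the foot well inside the ring.
- **Heel slope:** I measured the sole's yaw as −20.8° and leaned the tool 14° towards the toe. The force along the slope's normal was about 7.2 N after allowing for the gauge's weight, which means about 4 mm of foot travel. A single last reading just before hand-in was about 0.4 N higher, within the noise. The foot was inside the ring, within about 2 mm of its centre.
- **Surroundings:** The picture difference around the sole's toe was zero, and it was also zero around the mate sole and the tin. A sub-pixel shift check on the toe read 0.6 px vertically, which disagrees, but I took that as an artefact. The arm hid part of the die and hammer area, so I could not check that fully.

- **Fingertip disagreement:** With the gripper open, the fingertips appeared about 30 mm farther back than the description implies. I set the grasp height from the pictures, and the contact heights on both the block and the sole matched it.
- **Squareness:** The overlay of the expected gauge outline was about 1 px off, so the gauge's squareness is known only to about 1–2°.

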